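# Fit a riser board into a workstation and draw it home with its levers

### The arm

A 6-joint arm with a two-finger parallel gripper is mounted at the origin on the work surface. World frame = base frame: x ahead of the robot, y to its left, z up, the work surface at z = 0. Lengths are in mm, angles in rad, forces in N, time in s.
With the tool pointing down it reaches from about 275 to 850 mm from the base axis. Payload 19 kg.
Tool frame: the origin (TCP) lies at the very end of the fingers, on their centre line; the grasp point (between the pads) lies 19 mm behind it (hold_point_z is the distance from the TCP to the grasp point, in mm); z points along the fingers, y is the line along which they close (so a half turn about z gives the same grasp; the last joint's range is limited). The gripper opens to 85 mm and grips with 20 to 120 N. Pads are 22 mm wide; open, the fingers measure 114 mm over their backs; the gripper's body (76 mm by 85 mm) begins 54 mm behind the grasp point. The pads swing forward as they close: fully open they stand 13 mm farther back than shut.
Start: joints at [1.199, 0.15, 1.437, -0, 1.554, -0.134], TCP at [135.456, 558.786, 231.267] pointing down, gripper open.
Joint ranges: [-2.8, 2.8], [-0.68, 2.1], [0.12, 2.68], [-1.39, 4.53], [0.16, 2.79], [-2.81, 2.81]. Speed limits (rad/s): [1.89, 1.89, 2.22, 3.01, 3.01, 3.01].

### API

Orientations are given as a unit quaternion [x, y, z, w].
In Python, from workcell import get_obs, capture, camera_info, hand_in, cut_out, hold_point_z gives the robot as it stands.
- The arm moves only by the tool step_arm, never from a script. Its argument "rows" is a list of rows, each a list of 7 numbers: the opening, from -1 (shut) to 1 (fully open), then the shift along the tool's x, y, z in mm, then the turn, a rotation vector about the tool's x, y, z in degrees. In form: [[grip, x, y, z, ax, ay, az], ...]. A call has exactly 5 rows; each row is the pose to reach, as a shift and turn from the pose commanded when the call began, along the tool's axes at that moment; what a row does not reach only later rows make up. A row lasts 1/8 s, in which the tool goes at most 62.5 mm and 10.7 degrees, less where a joint would pass 70% of its speed; a pose out of reach is approached as far as the arm can. A call with a gripper value outside its range is refused whole. The fingers move at their own pace and stop on an object; the grip force is fixed at half the most. Time passes only in rows, so rows that repeat a pose let the fingers close, or fill a call up. It gives the time, the measured TCP pose, the force, the opening and the grip force at its end, in the units of the state.
- get_obs(): the state, without advancing time (a new reading comes with each control period).
- capture(name): name is "side" or "top"; returns the picture (480x640x3 uint8, red, green, blue); there is no depth.
- camera_info(name): a dict with "K" (3x3 intrinsics, pixels), "R" (3x3) and "t" (3): a world point X has camera coordinates R X + t. Camera axes: x right, y down, z forward; pixel columns grow to the right and rows downward; lengths in mm; the calibration is good to about 2 mm. A picture is of the moment at which its call begins. camera_info takes no time and is no camera call.
- hand_in(): hands the job in; it is judged then, once.
Trained networks look in the newest picture that a camera, given by its name, has taken for a name from the list of things; names that differ only in an ending like _2 or _b are one class to them, and where a whole thing is asked for, a point or a joint stands for the part that bears it (a point fixed in the world has none). Each returns a list of dicts, best first, with "score" (0 to 1); they miss things now and then, are a little off and sometimes report something else, mostly with a low value. They report only what shows in the picture. A call takes as long as a camera call.
- cut_out(query, camera): "mask" (480x640 bool, what is visible of it) and "bbox" ([centre column, centre row, width, height] in pixels, round what is visible of it).
The state is a dict: "clock": time; "joint_positions": joint angles; "qd": joint speeds; "joint_efforts": joint torques, N m; "tool_pos": TCP position; "eef_rot": TCP orientation; "force": force on the tool from outside, world axes, zero at the start; "torque": the same for the moment, N m; "gripper_width": finger opening in mm; "finger_force": force on a finger pad.
Only numpy, scipy, OpenCV 4.12 (cv2) and the standard library are available. Lean on these libraries where they do the work, as an engineer would, in place of code of your own. Each camera call takes 0.05 s, during which the arm holds its last target. There are 200 camera calls.

### The job

Fit the riser board (the one in the board rack with a metal rail along its top and a small metal lug at each end) into the empty riser slot of the open workstation: lower it gently between the two card guides until its lugs rest in the jaws of the two swung-out levers, and let go of it. Then swing each lever inward until it stands upright, hard against its stop, so that the levers and not a push on the board draw it fully home. Do not force the levers, and leave the other things where they are.

Things in the scene. Friction and masses are not known exactly. Their poses are not given: they have to be found in the camera images.
- riser: Riser board: circuit board 150 mm long, 76 mm high over its rail, 3 mm thick, 0.15 to 0.3 kg; the same either way round. Origin: middle of its lower edge; y along its length, z up. Lowest 12 mm: a contact tongue 124 mm long. At each end a round-ended steel lug, 6 mm high, reaches from 75 to 85 mm off centre, 29 to 35 mm above the lower edge. It starts upright in the rack, held up to 22 mm high.
- riser_rail (a point): Where to grip the riser: centre of the aluminium rail along its top edge, 71 mm above its lower edge. The rail is 12 mm thick (x), 10 mm high and 100 mm long (y). Same axes as the riser.
- chassis: The open workstation, lid off, fixed: walls 105 mm high (front 109) at x -152 and +190 mm, y -185 and +185 mm. Origin on the desk under the riser slot's centre; y along the slot, x across it, z up. Within 40 mm of the slot's plane only its own guides and levers are higher than 30 mm; elsewhere between the walls nothing is higher than 87 mm.
- slot (a point): Centre of the riser connector's mouth, 28 mm above the desk; axes as the chassis. Its slot is 129 mm long (y), 4.6 mm wide, 10 mm deep. Let down between the guides, the board comes to rest with its lugs on the levers' lower jaws, its lower edge 3 to 6 mm below this point; let go there: pushing on only meets stiff resistance. Fully home, its lower edge is 9.5 mm below this point.
- guide_left (a point): Top of the black card guide at the +y end of the slot, 72 mm from its centre, 76 mm above the desk. The guide is a post with an upright groove 4.8 mm wide that takes the board's end; its top 10 mm are flared to 14 mm wide. Endwise the board has 1 mm of play each way.
- guide_right (a point): The same for the card guide at the -y end of the slot.
- lever_left_tip (a point): Top end of the pale plastic lever at the +y end, on its centre line. The lever is a bar 8 mm thick (y) and 9 mm wide; its top 14 mm are a thumb pad 16 mm wide that reaches 7 mm outward of the centre line. It starts leaning outward (+y) by 0.68 to 0.78 rad and stays where it is left. Upright is its inward stop: this point is then 94 mm from the slot's centre along y, 102 mm above the desk.
- lever_right_tip (a point): The same for the mirror-image lever at the -y end, which starts leaning to -y.
- lever_left_pin (a point): The pin (axis along x) on which the +y lever turns: 94 mm from the slot's centre, 50 mm above the desk, 52 mm below the upright lever's tip. Swung inward, its jaw draws that end of the board down 4 to 5 mm. That takes 6 to 14 N at the thumb pad, then the stop is hard. Follow the tip's rising arc: pushed straight level, a leaning lever binds. Between pin and chassis wall 88 mm are free.
- lever_right_pin (a point): The same for the -y lever.
- card: Bystander: expansion card 150 mm long, about 98 mm high, with a steel bracket at one end and neither rail nor lugs, standing in the rack parallel to the riser, 90 mm from it. Origin: middle of its lower edge.
- rack: Black board rack, fixed, 150 x 190 mm, 32 mm high, with three grooves 45 mm apart; boards stand 10 mm above the desk. Origin on the desk at its centre.
- ssd: Bystander: drive 100 x 70 x 7 mm lying loose on the power supply inside the chassis.
- screwdriver: Bystander: screwdriver 190 mm long on the desk.
- brush: Bystander: dust brush 180 mm long on the desk.
- airduster: Bystander: spray can 60 mm across, 190 mm high, standing on the desk.
- screwtray: Bystander: open tray 90 x 130 x 22 mm on the desk.

How it is judged (in metres and radians):
On the way:
1. the riser board stands in both card guides, its lugs in the jaws of the swung-out levers, and has been let go (z of riser in the frame of slot below -0.002 m and horizontal distance between riser and slot below 0.006 m and angle between the y axis of riser and the y axis of slot, either way round below 0.06 rad and y of lever_left_tip in the frame of slot above 0.109 m and y of lever_right_tip in the frame of slot below -0.109 m and contact force between the fingers and riser below 0.3 N), for 0.2 s.
At the end, for the whole second after the job is handed in: The riser board stands upright in the riser slot, its lower edge within 1.5 mm of fully home, square to the slot and centred within 4 mm; both levers stand upright, their tips within 1.5 mm of their inward stops; everything is at rest (z of riser in the frame of slot below -0.008 m and horizontal distance between riser and slot below 0.004 m and angle between the z axis of riser and the z axis of slot, either way round below 0.025 rad and angle between the y axis of riser and the y axis of slot, either way round below 0.025 rad and y of lever_left_tip in the frame of slot below 0.0955 m and y of lever_right_tip in the frame of slot above -0.0955 m and linear speed of riser below 0.01 m/s); the robot touches nothing.
It fails at once if the robot pressed on the workstation or its levers with more than 40 N (contact force between any of the fingers, the arm and chassis above 40 N).
It fails at once if the board was pushed down on its guides or jaws with more than 45 N while the levers were still out (contact force between riser and chassis above 45 N and y of lever_left_tip in the frame of slot above 0.109 m and y of lever_right_tip in the frame of slot below -0.109 m).
It fails at once if the board was pushed the last 2 mm home by hand in place of being drawn in by the levers (z of riser in the frame of slot below -0.0075 m and horizontal distance between riser and slot below 0.02 m and contact force between the fingers and riser above 3 N).
It fails at once if a bystander was moved by more than 30 mm (distance of any of card, ssd, screwdriver, brush, airduster, screwtray from where it was at the start of the episode above 0.03 m).
It also fails if it takes over 72 s, if anything falls off the work surface, if the arm or the gripper's body presses on something with over 40 N, if the wrist force passes 120 N, or if a joint passes its speed limit or range.

## Working session

There is one attempt and no reset: what is moved stays moved. The work goes in short steps, Python scripts to look and compute and a tool call to move; the robot and the scene stay as the last step left them, time stands still between calls to the robot, and variables do not carry over. Pictures are saved under pics/ and viewed, at most 10 in all, crops included, and the job is handed in when it is done.

Besides the shell and the picture viewer there is one more tool, called after "Request:" as name([rows], argument=value, ...), one row to a line, values as JSON. step_arm: Moves the arm, as the interface text tells. Its arguments: {"type":"object","properties":{"rows":{"type":"array","items":{"type":"array","items":{"type":"number"}}}},"required":["rows"]}

```bash
mkdir -p pics; ls; python3 - <<'E'
from workcell import *
import cv2,numpy as np
o=get_obs();print(o)
print(hold_point_z)
for c in("side","top"):
    im=capture(c);cv2.imwrite(f"pics/{c}0.png",im[:,:,::-1])
    i=camera_info(c);print(c,i)
    for q in("riser","riser_rail","chassis","slot","guide_left","guide_right","lever_left_tip","lever_right_tip","lever_left_pin","card","rack"):
        try:
            r=cut_out(q,c);print(c,q,[(round(d["score"],2),np.round(d["bbox"]).tolist()) for d in r[:3]])
        except Exception as e: print(q,e)
E
```

```text
pics
{'clock': 0.0, 'joint_positions': array([ 1.19900643e+00,  1.50987895e-01,  1.43800733e+00, -1.58653609e-05,
        1.55383222e+00, -1.34007660e-01]), 'qd': array([-1.21925642e-03,  3.49497461e-04, -1.27772777e-03, -1.53855322e-04,
       -4.92357760e-04, -1.04247037e-06]), 'joint_efforts': array([-9.52730579e-05, -7.13046813e+01, -5.70868850e+01, -8.73180124e-05,
        8.84267036e-03, -5.03957835e-05]), 'tool_pos': array([135.37713003, 558.57970838, 230.68619187]), 'eef_rot': array([ 1.18611065e-01,  9.92940599e-01, -5.99743282e-04, -1.46800819e-04]), 'force': array([-0.48323364, -0.30459606, -0.05550241]), 'torque': array([-0.02904345, -0.0078942 ,  0.02070069]), 'finger_force': 0.0, 'gripper_width': 85.41029568082682}
18.700000000000003
side {'K': array([[588.24199726,   0.        , 319.15708067],
       [  0.        , 588.24199726, 232.74390272],
       [  0.        ,   0.        ,   1.        ]]), 'R': array([[ 0.73561615, -0.6773977 ,  0.00111082],
       [-0.48325952, -0.52594061, -0.6998905 ],
       [ 0.47468845,  0.51431394, -0.71424929]]), 't': array([-361.37858275
[... 1179 characters left out ...]
er [(0.78, [224.0, 284.0, 50.0, 8.0])]
top riser_rail [(0.75, [227.0, 286.0, 50.0, 8.0])]
top chassis [(0.97, [382.0, 241.0, 143.0, 130.0])]
top slot [(0.68, [383.0, 240.0, 140.0, 126.0]), (0.22, [257.0, 185.0, 44.0, 13.0])]
top guide_left [(0.75, [383.0, 238.0, 138.0, 128.0])]
top guide_right [(0.68, [383.0, 240.0, 140.0, 130.0])]
top lever_left_tip [(0.71, [227.0, 286.0, 49.0, 8.0]), (0.51, [344.0, 246.0, 13.0, 6.0]), (0.37, [249.0, 184.0, 59.0, 14.0])]
top lever_right_tip [(0.46, [420.0, 250.0, 26.0, 1.0])]
top lever_left_pin [(0.56, [382.0, 240.0, 140.0, 130.0]), (0.36, [137.0, 271.0, 47.0, 20.0])]
top card [(0.63, [220.0, 253.0, 60.0, 8.0])]
top rack [(0.96, [228.0, 267.0, 70.0, 59.0])]
```

```bash
python3 - <<'E'
import cv2
a=cv2.imread("pics/top0.png")[160:320,120:470]
cv2.imwrite("pics/topc.png",cv2.resize(a,(800,366),interpolation=cv2.INTER_CUBIC)) # x2.2857
a=cv2.imread("pics/side0.png")[160:400,190:490]
cv2.imwrite("pics/sidec.png",cv2.resize(a,(750,600),interpolation=cv2.INTER_CUBIC)) # x2.5
E
```

```text
(no output)
```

View pics/topc.png

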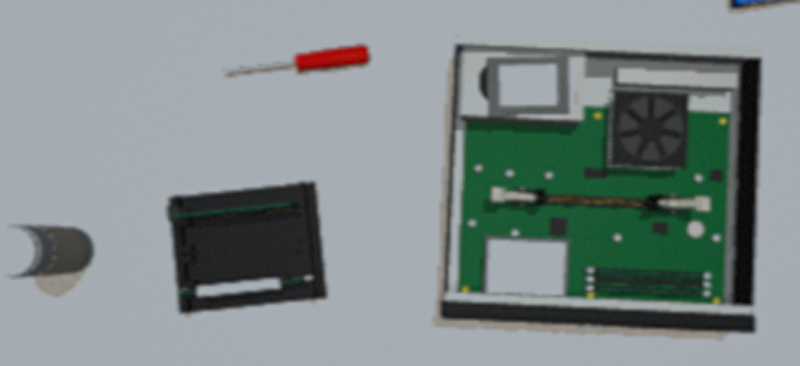

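View pics/sidec.png

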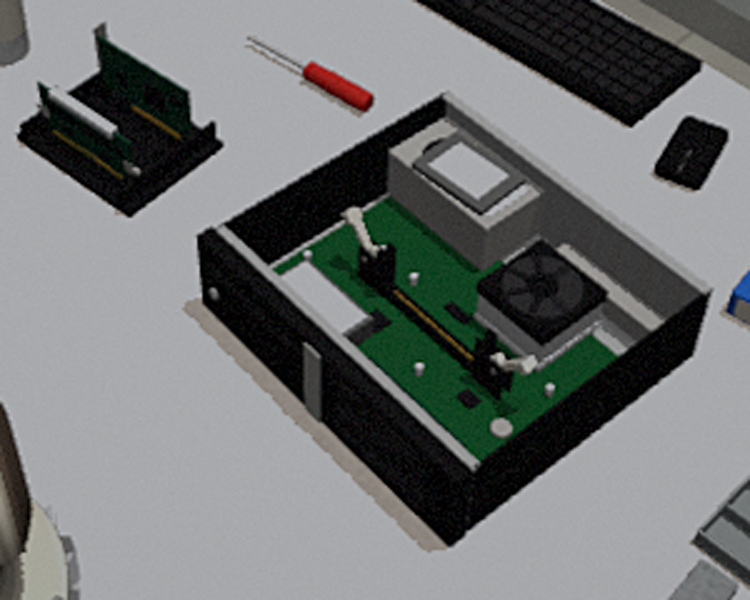

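```bash
cat > h.py <<'E'
import numpy as np,cv2
from workcell import *
def avg(c,n=6): return np.mean([capture(c).astype(float) for _ in range(n)],0)
def ci(c):
    i=camera_info(c);return i["K"],i["R"],i["t"]
def proj(c,X):
    K,R,t=ci(c);p=(np.atleast_2d(X)@R.T+t)@K.T;return p[:,:2]/p[:,2:]
def onz(c,uv,z):
    K,R,t=ci(c);d=R.T@np.linalg.inv(K)@np.array([*uv,1.]);C=-R.T@t;return C+d*(z-C[2])/d[2]
def tri(uv1,uv2):
    A=[];b=[]
    for c,uv in(("top",uv1),("side",uv2)):
        K,R,t=ci(c);d=R.T@np.linalg.inv(K)@np.array([*uv,1.]);d/=np.linalg.norm(d);P=np.eye(3)-np.outer(d,d)
        A.append(P);b.append(P@(-R.T@t))
    A=np.vstack(A);b=np.hstack(b);x=np.linalg.lstsq(A,b,rcond=None)[0];return x,np.linalg.norm(A@x-b)
def crop(im,r0,r1,c0,c1,s,name):
    cv2.imwrite(name,cv2.resize(np.clip(im[r0:r1,c0:c1],0,255).astype(np.uint8)[:,:,::-1],None,fx=s,fy=s,interpolation=cv2.INTER_CUBIC))
def rect(im,thr,r0,r1,c0,c1):
    s=4;g=cv2.resize(im[r0:r1,c0:c1].min(2),None,fx=s,fy=s,interpolation=cv2.INTER_CUBIC)
    n,l,st,ce=cv2.connectedComponentsWithStats((g>thr).astype(np.uint8))
    out=[]
    for i in range(1,n):
        if st[i,4]>5*s*s:
            ys,xs=np.nonzero(l==i);f=lambda p:((np.array(p)+.5)/s-.5+[c0,r0])
            R=cv2.minAreaRect(np.c_[xs,ys].astype(np.float32));b=f(cv2.boxPoints(R))
            out.append((f(R[0]).round(2),(np.array(R[1])/s).round(1),b.round(1).tolist(),f((xs.mean(),ys.mean())).round(2)))
    return out
E
python3 - <<'E'
from h import *
for c in("top","side"):
    im=avg(c);np.save(c+"0.npy",im)
t=np.load("top0.npy");s=np.load("side0.npy")
for r in rect(t,120,270,300,195,260):print(r)
print()
for r in rect(s,120,188,235,200,250):print(r)
a=cv2.resize(t[235:260,325:440].clip(0,255).astype(np.uint8),None,fx=6.9,fy=6.9,interpolation=cv2.INTER_CUBIC)
b=cv2.resize(s[235:325,320:410].clip(0,255).astype(np.uint8),None,fx=4.4,fy=4.4,interpolation=cv2.INTER_CUBIC)
o=np.zeros((a.shape[0]+b.shape[0]+4,800,3),np.uint8);o[:a.shape[0],:a.shape[1]]=a;o[a.shape[0]+4:,:b.shape[1]]=b
d=cv2.resize(s[180:240,190:250].clip(0,255).astype(np.uint8),None,fx=6,fy=6,interpolation=cv2.INTER_CUBIC)
o[a.shape[0]+4:a.shape[0]+4+d.shape[0],400:400+d.shape[1]]=d
cv2.imwrite("pics/z.png",o[:,:,::-1]);print(o.shape,a.shape)
E
```

```text
(array([227. , 284.5]), array([29.8, 64.8]), [[194.6, 269.6], [259.4, 269.6], [259.4, 299.4], [194.6, 299.4]], array([228.5 , 294.92]))
(array([223.79, 285.2 ]), array([ 4.5, 36.2]), [[205.6, 284.9], [241.5, 281.0], [242.0, 285.5], [206.0, 289.4]], array([223.82, 285.19]))

(array([217.5, 200.5]), array([25.8, 35.8]), [[199.6, 187.6], [235.4, 187.6], [235.4, 213.4], [199.6, 213.4]], array([213.8 , 196.83]))
(array([211.12, 226.25]), array([23. , 16.2]), [[199.6, 234.4], [199.6, 218.1], [222.6, 218.1], [222.6, 234.4]], array([207.42, 228.97]))
(572, 800, 3) (172, 794, 3)
```

View pics/z.png

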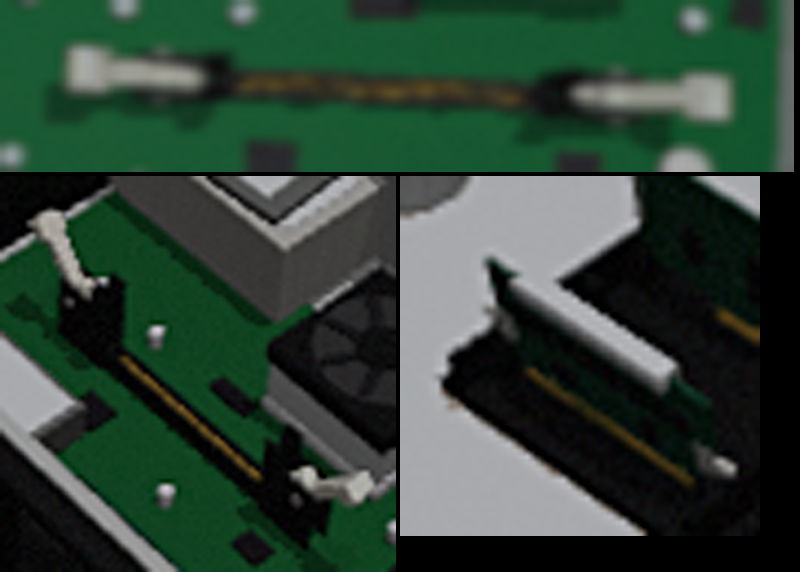

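```bash
python3 - <<'E'
from h import *
T=lambda u,v:(325+(u+.5)/6.9-.5,235+(v+.5)/6.9-.5)
S=lambda u,v:(320+u/4.4-.5,235+(v-176)/4.4-.5)
a=onz("top",T(66,69),84);b=onz("top",T(732,97),84);print("levers",a,b,(a+b)/2,np.linalg.norm(a-b),np.arctan2(-(b-a)[0]*-1,-(b-a)[1]))
a=onz("top",T(234,84),76);b=onz("top",T(533,97),28);print("guides inner",a,b,(a+b)/2,np.linalg.norm((a-b)[:2]))
D=lambda u,v:(190+(u-400)/6-.5,180+(v-176)/6-.5)
print("rail",tri((223.8,285.2),D(594,324)))
for z in(86,): print(onz("top",(223.8,285.2),z), onz("side",D(594,324),z), onz("top",(205.8,287.1),z),onz("top",(241.8,283.2),z),onz("side",D(520,280),z),onz("side",D(668,368),z))
# side: gold line, lever tips
print("side gold",onz("side",S(120,355),26),onz("side",S(260,478),26))
print("side tips",onz("side",S(48,215),87),onz("side",S(366,486),87))
t=np.load("top0.npy");print(t[265:300:1,223].mean(1).round())
print(t[240:256,325:440:8].mean(2).round().astype(int))
E
```

```text
levers [548.68747391  27.72153865  84.        ] [ 536.97328294 -240.48362753   84.        ] [ 542.83037842 -106.38104444   84.        ] 268.4608601549501 -0.043648490955114506
guides inner [542.83816712 -40.48527857  76.        ] [ 539.03839836 -168.97426589   28.        ] [ 540.93828274 -104.72977223   52.        ] 128.54515978715423
rail (array([436.32871985, 333.92850706,  84.02914043]), np.float64(0.22304433627926154))
[436.53052569 333.40534607  86.        ] [435.13075782 332.16167715  86.        ] [431.35582431 383.20815403  86.        ] [441.98203786 283.59618557  86.        ] [427.65940651 379.58360234  86.        ] [442.41342287 285.93737553  86.        ]
side gold [545.7704974  -45.41944676  26.        ] [ 540.31287634 -162.55829074   26.        ]
side tips [551.78212497  23.37438634  87.        ] [ 540.12595922 -233.37614654   87.        ]
[ 36.  36.  36.  36.  36.  36.  36.  37.  37.  37.  37.  37.  36.  36.
  36.  36.  33.  46. 103. 161. 174. 174. 159.  94.  34.  28.  31.  33.
  46. 101. 160. 174. 173. 172. 172.]
[[ 56  56  55  57  55  56  56  55  54  54  53  53  52  51 
[... 250 characters left out ...]
1  64]
 [ 56  60 148 153  21  48  48  52  53  53  32  66  48  76  64]
 [ 57  57 138 153  28  52  48  45  50  49  16  69  71 124  64]
 [ 57  48  98 105  24  59  50  54  55  48  14 116 116 151  63]
 [ 57  39  53  56  20  47  45  66  49  53  18 149 144 156  65]
 [ 56  37  37  42  33  42  42  51  40  55  18 146 141 159  68]
 [ 56  38  42  39  51  52  52  42  36  45  16  98 104 160  69]
 [ 56  37  53  41  55  56  56  52  45  46  17  54  58 151  69]
 [ 55  43  56  52  56  56  56  55  54  52  28  49  36 100  69]
 [ 56  54  57  55  56  55  56  55  54  54  34  41  37  58  69]
 [ 55  57  57  56  56  55  56  55  54  55  39  40  36  50  68]
 [ 69  56  58  56  56  48  54  54  54  54  49  50  35  50  69]]
```

Request:
step_arm([
  [1,-49,-21,10,0,0,10],
  [1,-98,-42,20,0,0,20],
  [1,-147,-63,30,0,0,30],
  [1,-196,-84,40,0,0,40],
  [1,-245,-105,50,0,0,50],
])

```text
clock: 2.42
tool_pos: [350.0, 397.8, 181.1]
eef_rot: [0.53, 0.848, 0.0, 0.0]
force: [-0.4, 0.8, 0.9]
gripper_width: 85.4
finger_force: 0.0
```

```bash
cat >> h.py <<'E'
from scipy.spatial.transform import Rotation as Ro
def go(p,ang):
    "shift/turn to TCP p with tool y at world angle ang (deg, mod 180), pointing down"
    o=get_obs();R=Ro.from_quat(o["eef_rot"]);best=None
    for a in(ang,ang+180):
        a=np.radians(a);y=[np.cos(a),np.sin(a),0];z=[0,0,-1];T=Ro.from_matrix(np.c_[np.cross(y,z),y,z])
        v=(R.inv()*T).as_rotvec(degrees=True)
        if best is None or np.linalg.norm(v)<np.linalg.norm(best):best=v
    print("t",round(o["clock"],2),"p",o["tool_pos"].round(1),"q",o["joint_positions"].round(2),"w",round(o["gripper_width"],1),"F",o["force"].round(1),"ff",round(o["finger_force"],1))
    print("SHIFT",R.inv().apply(np.array(p)-o["tool_pos"]).round(1),"TURN",best.round(2))
E
python3 -c "
from h import *
go([436,333.5,115],6.1)"
```

```text
t 2.42 p [350.  397.8 181.1] q [ 0.7   0.08  1.62 -0.    1.44  0.25] w 85.4 F [-0.4  0.8  0.9] ff 0.0
SHIFT [-95.6  49.   66.2] TURN [ 2.000e-02 -1.000e-02  1.995e+01]
```

Request:
step_arm([
  [1,-40,20,22,0,0,10],
  [1,-80,40,44,0,0,20],
  [1,-95.6,49,66,0,0,20],
  [1,-95.6,49,66,0,0,20],
  [1,-95.6,49,66,0,0,20],
])

```text
clock: 3.05
tool_pos: [435.0, 335.7, 116.0]
eef_rot: [0.667, 0.745, 0.0, 0.0]
force: [-0.7, -0.5, 0.1]
gripper_width: 85.4
finger_force: 0.0
```

```bash
python3 -c "
from h import *
go([436,333.5,62],6.1)
s=avg('side',4);t=avg('top',2)
crop(s,150,250,180,280,6,'pics/s1.png')"
```

```text
t 3.05 p [435.  335.7 116. ] q [0.52 0.16 1.66 0.   1.32 0.41] w 85.4 F [-0.7 -0.5  0.1] ff 0.0
SHIFT [-2.3  0.7 54. ] TURN [ 0.03 -0.02  0.3 ]
```

View pics/s1.png

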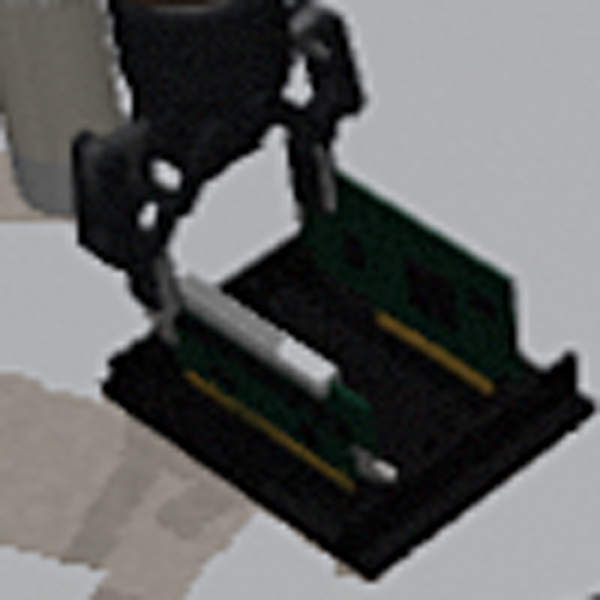

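Request:
step_arm([
  [1,-2,0.7,25,0,0,0.3],
  [1,-2,0.7,50,0,0,0.3],
  [1,-2,0.7,54,0,0,0.3],
  [0,-2,0.7,54,0,0,0.3],
  [-1,-2,0.7,54,0,0,0.3],
])

```text
clock: 3.98
tool_pos: [436.5, 333.5, 62.4]
eef_rot: [0.669, 0.744, 0.001, 0.0]
force: [0.5, 0.1, 0.4]
gripper_width: 51.6
finger_force: 0.0
```

Request:
step_arm([
  [-1,0,0,0,0,0,0],
  [-1,0,0,0,0,0,0],
  [-1,0,0,0,0,0,0],
  [-1,0,0,0,0,0,0],
  [-1,0,0,0,0,0,0],
])

```text
clock: 4.6
tool_pos: [436.6, 333.4, 61.8]
eef_rot: [0.669, 0.744, 0.0, 0.0]
force: [2.7, 0.9, 7.0]
gripper_width: 10.9
finger_force: 58.9
```

Request:
step_arm([
  [-1,0,0,-10,0,0,0],
  [-1,0,0,-30,0,0,0],
  [-1,0,0,-60,0,0,0],
  [-1,0,0,-100,0,0,0],
  [-1,0,0,-130,0,0,0],
])

```text
clock: 5.22
tool_pos: [435.8, 333.2, 193.2]
eef_rot: [0.669, 0.744, 0.0, -0.0]
force: [0.3, 0.3, -2.3]
gripper_width: 10.9
finger_force: 59.4
```

```bash
python3 -c "
from h import *
go([542.5,-106,180],-2.5)"
```

```text
t 5.22 p [435.8 333.2 193.2] q [0.51 0.11 1.56 0.   1.47 0.41] w 10.9 F [ 0.3  0.3 -2.3] ff 59.4
SHIFT [-448.    59.6   13.2] TURN [ 0.   -0.01  8.58]
```

Request:
step_arm([
  [-1,-30,4,0,0,0,0],
  [-1,-75,10,0,0,0,1],
  [-1,-120,16,0,0,0,2],
  [-1,-170,22,0,0,0,3],
  [-1,-220,29,0,0,0,4],
])

```text
clock: 5.85
tool_pos: [487.9, 116.1, 191.6]
eef_rot: [0.694, 0.72, -0.0, -0.0]
force: [1.0, 0.3, -2.2]
gripper_width: 10.9
finger_force: 59.3
```

Request:
step_arm([
  [-1,-50,9,0,0,0,1],
  [-1,-100,20,0,0,0,2],
  [-1,-150,30,0,0,0,3],
  [-1,-190,38,5,0,0,4],
  [-1,-215,44,10,0,0,4.6],
])

```text
clock: 6.48
tool_pos: [539.8, -97.4, 181.3]
eef_rot: [0.723, 0.691, -0.0, -0.0]
force: [0.4, 0.8, -2.4]
gripper_width: 11.3
finger_force: 59.3
```

```bash
python3 -c "
from h import *
go([542.5,-106,140],-2.5)"
```

```text
t 6.47 p [539.8 -97.4 181.3] q [-0.32  0.12  1.58 -0.    1.45 -0.27] w 11.3 F [ 0.4  0.8 -2.4] ff 59.3
SHIFT [-8.4  3.1 41.3] TURN [-0.05 -0.01 -0.13]
```

Request:
step_arm([
  [-1,-5,2,10,0,0,0],
  [-1,-8.4,3,25,0,0,0],
  [-1,-8.4,3,38,0,0,0],
  [-1,-8.4,3,41.3,0,0,0],
  [-1,-8.4,3,41.3,0,0,0],
])

```text
clock: 7.1
tool_pos: [542.6, -103.8, 140.0]
eef_rot: [0.722, 0.692, -0.0, -0.0]
force: [-0.1, -0.7, -2.1]
gripper_width: 10.9
finger_force: 59.3
```

```bash
python3 -c "
from h import *
go([542.5,-106,140],-2.5)
s=avg('side',6);t=avg('top',6);np.save('s1.npy',s);np.save('t1.npy',t)
a=np.clip(s[210:325,320:415]*1.6,0,255).astype(np.uint8);a=cv2.resize(a,None,fx=5,fy=5,interpolation=cv2.INTER_CUBIC)
cv2.imwrite('pics/s2.png',a[:,:,::-1])"
```

```text
t 7.1 p [ 542.6 -103.8  140. ] q [-0.33  0.15  1.62 -0.    1.37 -0.29] w 10.9 F [-0.1 -0.7 -2.1] ff 59.3
SHIFT [-2.2  0.   0. ] TURN [-0.01 -0.    0.01]
```

View pics/s2.png

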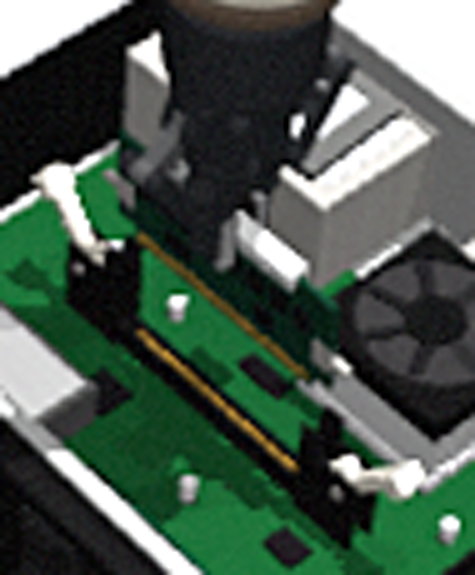

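```bash
python3 - <<'E'
from h import *
P=lambda u,v:((u+.5)/5-.5+320,(v+.5)/5-.5+210)
def rep(n,a,b,z):
    A=onz("side",P(*a),z);B=onz("side",P(*b),z);print(n,A.round(1),B.round(1),((A+B)/2).round(1),np.linalg.norm(A-B).round(1))
rep("pindots",(80,268),(333,490),50)
rep("slot gold",(137,332),(297,468),27)
rep("tongue gold",(137,235),(305,375),93)
rep("lugs",(118,182),(335,362),120)
s=np.load('s1.npy');t=np.load('t1.npy')
def u8(a,g=2.2):return (255*(np.clip(a,0,255)/255)**(1/g)).astype(np.uint8)
a=cv2.resize(u8(s[215:300,325:405]),(560,595),interpolation=cv2.INTER_CUBIC)
cv2.imwrite("pics/s3.png",a[:,:,::-1])
E
```

```text
pindots [538.  -11.4  50. ] [ 529.2 -195.6   50. ] [ 533.6 -103.5   50. ] 184.4
slot gold [543.7 -48.4  27. ] [ 540.3 -163.9   27. ] [ 542.  -106.1   27. ] 115.6
tongue gold [547.1 -41.6  93. ] [ 543.  -159.9   93. ] [ 545.  -100.7   93. ] 118.4
lugs [547.1 -26.8 120. ] [ 541.3 -177.8  120. ] [ 544.2 -102.3  120. ] 151.1
```

View pics/s3.png

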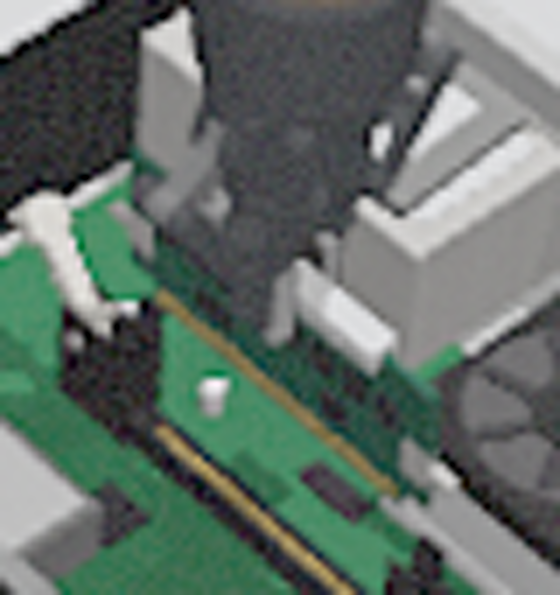

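Request:
step_arm([
  [-1,-2.2,-1.6,5,0,0,0],
  [-1,-2.2,-1.6,10,0,0,0],
  [-1,-2.2,-1.6,15,0,0,0],
  [-1,-2.2,-1.6,18,0,0,0],
  [-1,-2.2,-1.6,18,0,0,0],
])

```text
clock: 8.32
tool_pos: [540.8, -106.3, 121.8]
eef_rot: [0.723, 0.691, -0.0, -0.0]
force: [-0.1, -0.5, -1.3]
gripper_width: 11.1
finger_force: 59.3
```

```bash
python3 - <<'E'
from h import *
s=avg('side',8);t=avg('top',4);np.save('s2.npy',s);np.save('t2.npy',t)
go([541,-106,121],-2.5)
def u8(a,g=2.2):return (255*(np.clip(a,0,255)/255)**(1/g)).astype(np.uint8)
a=cv2.resize(u8(s[235:320,325:415]),None,fx=7,fy=7,interpolation=cv2.INTER_CUBIC)
cv2.imwrite("pics/s4.png",a[:,:,::-1])
E
```

```text
t 8.93 p [ 540.9 -106.4  122. ] q [-0.33  0.16  1.65 -0.    1.33 -0.29] w 10.8 F [-0.6 -0.2 -2.9] ff 59.3
SHIFT [0.4 0.1 1. ] TURN [ 0.    0.01 -0.03]
```

View pics/s4.png

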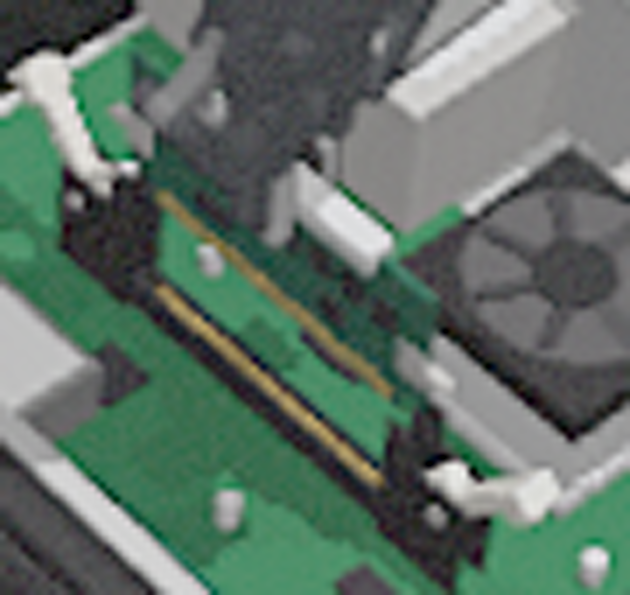

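```bash
python3 - <<'E'
from h import *
P=lambda u,v:((u+.5)/7-.5+325,(v+.5)/7-.5+235)
def rep(n,a,b,z):
    A=onz("side",P(*a),z);B=onz("side",P(*b),z);print(n,A.round(1),B.round(1),((A+B)/2).round(1),np.linalg.norm(A-B).round(1))
rep("pindots",(75,201),(435,515),50)
rep("slot gold",(160,290),(380,483),27)
rep("tongue gold",(160,197),(390,393),76)
rep("lugs",(133,123),(425,368),102)
rep("guide top inner corners",(157,185),(415,405),76)
t=np.load('t2.npy')
def u8(a,g=2.2):return (255*(np.clip(a,0,255)/255)**(1/g)).astype(np.uint8)
a=cv2.resize(u8(t[205:275,325:440]),None,fx=6.9,fy=6.9,interpolation=cv2.INTER_CUBIC)
cv2.imwrite("pics/t4.png",a[:,:,::-1])
E
```

```text
pindots [537.2 -11.   50. ] [ 528.9 -197.5   50. ] [ 533.  -104.3   50. ] 186.7
slot gold [544.5 -49.1  27. ] [ 539.2 -164.4   27. ] [ 541.8 -106.7   27. ] 115.4
tongue gold [544.6 -46.5  76. ] [ 539.8 -163.6   76. ] [ 542.2 -105.1   76. ] 117.3
lugs [545.3 -30.8 102. ] [ 539.6 -177.2  102. ] [ 542.4 -104.   102. ] 146.6
guide top inner corners [547.9 -41.6  76. ] [ 542.2 -173.    76. ] [ 545.  -107.3   76. ] 131.5
```

View pics/t4.png

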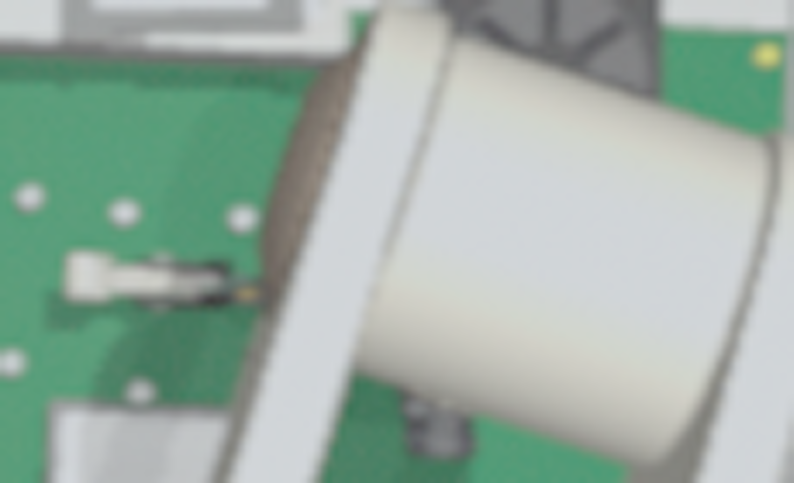

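Request:
step_arm([
  [-1,0,0,2,0,0,0],
  [-1,0.3,0,4,0,0,0],
  [-1,0.3,0,6,0,0,0],
  [-1,0.3,0,7,0,0,0],
  [-1,0.3,0,8,0,0,0],
])

```text
clock: 9.55
tool_pos: [540.9, -106.1, 113.9]
eef_rot: [0.722, 0.691, -0.0, 0.0]
force: [0.8, -0.7, -3.3]
gripper_width: 10.9
finger_force: 59.3
```

Request:
step_arm([
  [-1,0,0,0.5,0,0,0],
  [-1,0,0,1,0,0,0],
  [-1,0,0,1.5,0,0,0],
  [-1,0,0,2,0,0,0],
  [-1,0,0,2,0,0,0],
])

```text
clock: 10.18
tool_pos: [540.9, -106.1, 112.0]
eef_rot: [0.723, 0.691, -0.0, 0.0]
force: [0.4, -0.1, -1.6]
gripper_width: 10.4
finger_force: 59.3
```

Request:
step_arm([
  [-1,0,0,1,0,0,0],
  [-1,0,0,2,0,0,0],
  [-1,0,0,3,0,0,0],
  [-1,0,0,4,0,0,0],
  [-1,0,0,4,0,0,0],
])

```text
clock: 10.8
tool_pos: [540.9, -106.1, 107.9]
eef_rot: [0.723, 0.691, -0.0, -0.0]
force: [-0.2, -1.1, -3.0]
gripper_width: 10.6
finger_force: 59.3
```

Request:
step_arm([
  [-1,0,0,0.5,0,0,0],
  [-1,0,0,1,0,0,0],
  [-1,0,0,2,0,0,0],
  [-1,0,0,3,0,0,0],
  [-1,0,0,3,0,0,0],
])

```text
clock: 11.42
tool_pos: [540.9, -106.1, 104.9]
eef_rot: [0.723, 0.691, -0.0, -0.0]
force: [0.3, -0.4, -2.0]
gripper_width: 10.7
finger_force: 59.3
```

Request:
step_arm([
  [-1,0,0,0.5,0,0,0],
  [-1,0,0,1,0,0,0],
  [-1,0,0,2,0,0,0],
  [-1,0,0,3,0,0,0],
  [-1,0,0,3,0,0,0],
])

```text
clock: 12.05
tool_pos: [540.9, -106.1, 101.9]
eef_rot: [0.723, 0.691, -0.0, -0.0]
force: [-0.2, 0.4, -1.9]
gripper_width: 10.7
finger_force: 59.3
```

Request:
step_arm([
  [-1,0,0,0.5,0,0,0],
  [-1,0,0,1,0,0,0],
  [-1,0,0,2,0,0,0],
  [-1,0,0,3,0,0,0],
  [-1,0,0,4,0,0,0],
])

```text
clock: 12.68
tool_pos: [540.9, -106.1, 97.9]
eef_rot: [0.723, 0.691, -0.0, 0.0]
force: [0.4, -0.6, -1.1]
gripper_width: 10.4
finger_force: 59.3
```

Request:
step_arm([
  [-1,0,0,0.5,0,0,0],
  [-1,0,0,1,0,0,0],
  [-1,0,0,2,0,0,0],
  [-1,0,0,3,0,0,0],
  [-1,0,0,4,0,0,0],
])

```text
clock: 13.3
tool_pos: [540.9, -106.1, 93.9]
eef_rot: [0.723, 0.691, -0.0, 0.0]
force: [0.0, 0.4, -1.7]
gripper_width: 10.9
finger_force: 59.3
```

Request:
step_arm([
  [-1,0,0,1,0,0,0],
  [-1,0,0,2,0,0,0],
  [-1,0,0,4,0,0,0],
  [-1,0,0,6,0,0,0],
  [-1,0,0,7,0,0,0],
])

```text
clock: 13.92
tool_pos: [541.0, -106.1, 86.9]
eef_rot: [0.723, 0.691, 0.0, 0.0]
force: [0.5, 0.1, -0.8]
gripper_width: 10.6
finger_force: 59.4
```

Request:
step_arm([
  [-1,0,0,1,0,0,0],
  [-1,0,0,2,0,0,0],
  [-1,0,0,3,0,0,0],
  [-1,0,0,4,0,0,0],
  [-1,0,0,5,0,0,0],
])

```text
clock: 14.55
tool_pos: [541.0, -106.1, 82.0]
eef_rot: [0.723, 0.691, 0.0, 0.0]
force: [2.4, -0.2, 0.1]
gripper_width: 10.7
finger_force: 59.5
```

Request:
step_arm([
  [-1,0,0,0.5,0,0,0],
  [-1,0,0,1,0,0,0],
  [-1,0,0,1.5,0,0,0],
  [-1,0,0,2,0,0,0],
  [-1,0,0,2.5,0,0,0],
])

```text
clock: 15.18
tool_pos: [541.0, -106.1, 79.5]
eef_rot: [0.723, 0.691, -0.0, 0.0]
force: [2.3, -0.4, -0.2]
gripper_width: 10.8
finger_force: 59.6
```

Request:
step_arm([
  [-1,0,0,0.5,0,0,0],
  [-1,0,0,1,0,0,0],
  [-1,0,0,1.5,0,0,0],
  [-1,0,0,1.5,0,0,0],
  [-1,0,0,1.5,0,0,0],
])

```text
clock: 15.8
tool_pos: [540.9, -106.1, 78.0]
eef_rot: [0.723, 0.691, -0.0, 0.0]
force: [2.3, 0.1, -1.1]
gripper_width: 10.6
finger_force: 59.5
```

Request:
step_arm([
  [-1,0,0,0.5,0,0,0],
  [-1,0,0,1,0,0,0],
  [-1,0,0,1,0,0,0],
  [-1,0,0,1,0,0,0],
  [-1,0,0,1,0,0,0],
])

```text
clock: 16.42
tool_pos: [541.0, -106.1, 77.1]
eef_rot: [0.723, 0.691, 0.0, 0.0]
force: [3.2, -0.0, 3.0]
gripper_width: 10.7
finger_force: 60.0
```

Request:
step_arm([
  [-1,0,0,0.5,0,0,0],
  [-1,0,0,1,0,0,0],
  [-1,0,0,1,0,0,0],
  [-1,0,0,1,0,0,0],
  [-1,0,0,1,0,0,0],
])

```text
clock: 17.05
tool_pos: [541.2, -106.1, 76.3]
eef_rot: [0.723, 0.691, 0.0, 0.0]
force: [3.4, -0.2, 6.0]
gripper_width: 10.8
finger_force: 60.4
```

Request:
step_arm([
  [-1,0,0,0.5,0,0,0],
  [-1,0,0,0.8,0,0,0],
  [-1,0,0,0.8,0,0,0],
  [-1,0,0,0.8,0,0,0],
  [-1,0,0,0.8,0,0,0],
])

```text
clock: 17.68
tool_pos: [541.3, -106.2, 75.7]
eef_rot: [0.723, 0.691, 0.0, 0.0]
force: [2.5, 0.9, 8.5]
gripper_width: 10.5
finger_force: 60.7
```

Request:
step_arm([
  [-0.2,0,0,0,0,0,0],
  [-0.2,0,0,0,0,0,0],
  [-0.2,0,0,0,0,0,0],
  [-0.2,0,0,0,0,0,0],
  [-0.2,0,0,0,0,0,0],
])

```text
clock: 18.3
tool_pos: [540.9, -106.1, 75.2]
eef_rot: [0.723, 0.691, -0.0, -0.0]
force: [-0.2, 0.2, 0.5]
gripper_width: 33.9
finger_force: 0.0
```

Request:
step_arm([
  [-0.2,0,0,-10,0,0,0],
  [-0.2,0,0,-40,0,0,0],
  [-0.2,0,0,-80,0,0,0],
  [-0.2,0,0,-120,0,0,0],
  [-1,0,0,-150,0,0,0],
])

```text
clock: 18.92
tool_pos: [541.0, -106.1, 227.9]
eef_rot: [0.723, 0.691, 0.0, 0.001]
force: [0.5, -0.4, -0.5]
gripper_width: 17.2
finger_force: 0.0
```

```bash
python3 - <<'E'
from h import *
s=avg('side',6);np.save('s3.npy',s)
go([541,-106,150],-2.5)
def u8(a,g=2.2):return (255*(np.clip(a,0,255)/255)**(1/g)).astype(np.uint8)
a=cv2.resize(u8(s[235:320,325:415]),None,fx=7,fy=7,interpolation=cv2.INTER_CUBIC)
cv2.imwrite("pics/s5.png",a[:,:,::-1])
E
```

```text
t 19.23 p [ 540.6 -105.9  224.5] q [-0.33  0.1   1.5  -0.    1.54 -0.29] w 0.2 F [-0.2  0.7 -0.3] ff 0.0
SHIFT [-0.1  0.5 74.5] TURN [-0.06 -0.01 -0.02]
```

View pics/s5.png

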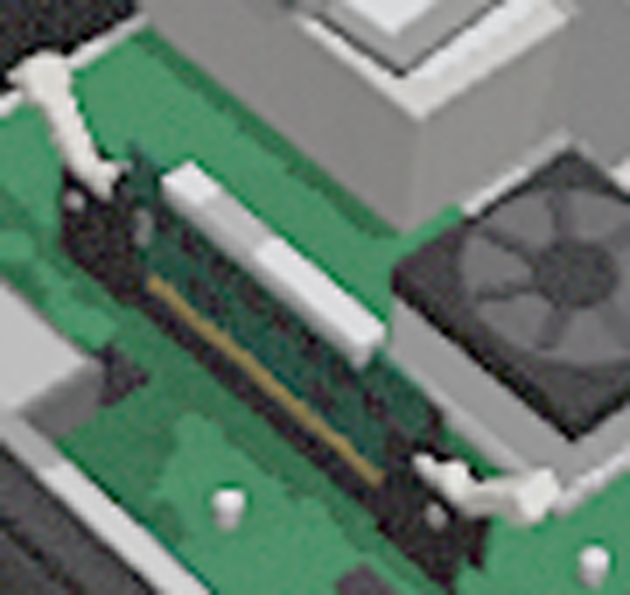

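Request:
step_arm([
  [-1,50,0.3,0,0,0,0],
  [-1,100,0.3,0,0,0,0],
  [-1,140,0.3,0,0,0,0],
  [-1,152,0.3,20,0,0,0],
  [-1,152,0.3,60,0,0,0],
])

```text
clock: 19.85
tool_pos: [548.2, 46.9, 164.8]
eef_rot: [0.722, 0.692, 0.0, 0.0]
force: [0.4, -0.5, -1.1]
gripper_width: -0.0
finger_force: 0.0
```

```bash
cat >> h.py <<'E'
def P(dy,z,dx=0):
    return [541+.0437*dy+.999*dx,-105.8+.999*dy-.0437*dx,z]
def cor(f): return 94+52*np.sin(f)+7*np.cos(f),50+52*np.cos(f)-7*np.sin(f)
E
python3 - <<'E'
from h import *
go(P(152,74),-2.5)
for f in np.arange(.8,-.01,-.1): print(round(f,2),np.round(cor(f),1))
E
```

```text
t 19.85 p [548.2  46.9 164.8] q [-0.05  0.13  1.6  -0.    1.41 -0.01] w -0.0 F [ 0.4 -0.5 -1.1] ff 0.0
SHIFT [-0.9 -0.6 90.8] TURN [0.08 0.   0.07]
0.8 [136.2  81.2]
0.7 [132.9  85.3]
0.6 [129.1  89. ]
0.5 [125.1  92.3]
0.4 [120.7  95.2]
0.3 [116.1  97.6]
0.2 [111.2  99.6]
0.1 [106.2 101. ]
0.0 [101. 102.]
```

Request:
step_arm([
  [-1,-1,-0.6,30,0,0,0],
  [-1,-1,-0.6,60,0,0,0],
  [-1,-1,-0.6,80,0,0,0],
  [-1,-1,-0.6,90,0,0,0],
  [-1,-1,-0.6,90,0,0,0],
])

```text
clock: 20.48
tool_pos: [546.9, 44.8, 74.6]
eef_rot: [0.723, 0.691, -0.001, -0.0]
force: [-0.2, 0.1, 0.7]
gripper_width: 0.0
finger_force: 0.0
```

Request:
step_arm([
  [-1,-1,0,0,0,0,0],
  [-1,-2,0,0,0,0,0],
  [-1,-3,0,0,0,0,0],
  [-1,-4,0,0,0,0,0],
  [-1,-4,0,0,0,0,0],
])

```text
clock: 21.1
tool_pos: [547.2, 40.9, 75.4]
eef_rot: [0.723, 0.691, 0.0, 0.0]
force: [0.8, 1.2, 0.0]
gripper_width: 0.2
finger_force: 0.9
```

Request:
step_arm([
  [-1,-1.2,0,-1.3,0,0,0],
  [-1,-2.4,0,-2.6,0,0,0],
  [-1,-3.6,0,-3.8,0,0,0],
  [-1,-5,0,-5.2,0,0,0],
  [-1,-6.5,0,-6.5,0,0,0],
])

```text
clock: 21.72
tool_pos: [546.7, 34.9, 81.3]
eef_rot: [0.722, 0.691, 0.0, -0.001]
force: [2.5, 7.0, -7.2]
gripper_width: 0.1
finger_force: 3.8
```

Request:
step_arm([
  [-1,-1,0,-0.8,0,0,0],
  [-1,-2,0,-1.7,0,0,0],
  [-1,-3,0,-2.5,0,0,0],
  [-1,-4,0,-3.3,0,0,0],
  [-1,-4,0,-3.3,0,0,0],
])

```text
clock: 22.35
tool_pos: [546.4, 30.9, 84.6]
eef_rot: [0.722, 0.691, 0.0, -0.001]
force: [1.9, 5.9, -5.0]
gripper_width: -0.4
finger_force: 3.4
```

Request:
step_arm([
  [-1,-1.8,0,-1.2,0,0,0],
  [-1,-3.6,0,-2.4,0,0,0],
  [-1,-5.4,0,-3.5,0,0,0],
  [-1,-7.2,0,-4.5,0,0,0],
  [-1,-9,0,-5.3,0,0,0],
])

```text
clock: 22.98
tool_pos: [545.9, 22.0, 89.8]
eef_rot: [0.722, 0.691, 0.0, -0.001]
force: [1.2, 8.4, -6.5]
gripper_width: -0.1
finger_force: 4.0
```

Request:
step_arm([
  [-1,-2,0,-0.8,0,0,0],
  [-1,-4,0,-1.6,0,0,0],
  [-1,-6,0,-2.2,0,0,0],
  [-1,-7,0,-2.5,0,0,0],
  [-1,-8,0,-2.8,0,0,0],
])

```text
clock: 23.6
tool_pos: [545.5, 14.1, 92.5]
eef_rot: [0.722, 0.691, 0.0, -0.001]
force: [2.0, 8.3, -6.9]
gripper_width: -0.1
finger_force: 4.2
```

Request:
step_arm([
  [-1,-1,0,-0.3,0,0,0],
  [-1,-2,0,-0.6,0,0,0],
  [-1,-3,0,-0.8,0,0,0],
  [-1,-4,0,-1,0,0,0],
  [-1,-5,0,-1.2,0,0,0],
])

```text
clock: 24.22
tool_pos: [545.2, 9.2, 93.5]
eef_rot: [0.722, 0.691, 0.0, -0.001]
force: [1.4, 9.4, -8.3]
gripper_width: 0.1
finger_force: 4.8
```

Request:
step_arm([
  [-1,-0.5,0,0,0,0,0],
  [-1,-1,0,0,0,0,0],
  [-1,-1,0,0,0,0,0],
  [-1,-1,0,0,0,0,0],
  [-1,-1,0,0,0,0,0],
])

```text
clock: 24.85
tool_pos: [545.2, 8.5, 93.6]
eef_rot: [0.722, 0.691, 0.0, -0.001]
force: [1.9, 11.0, -7.3]
gripper_width: 0.2
finger_force: 5.8
```

Request:
step_arm([
  [-1,-0.5,0,0,0,0,0],
  [-1,-1,0,0,0,0,0],
  [-1,-1,0,0,0,0,0],
  [-1,-1,0,0,0,0,0],
  [-1,-1,0,0,0,0,0],
])

```text
clock: 25.48
tool_pos: [545.2, 8.1, 93.7]
eef_rot: [0.722, 0.692, 0.001, -0.002]
force: [2.1, 17.6, -6.1]
gripper_width: -0.1
finger_force: 8.6
```

Request:
step_arm([
  [-1,-0.4,0,0,0,0,0],
  [-1,-0.8,0,0,0,0,0],
  [-1,-0.8,0,0,0,0,0],
  [-1,-0.8,0,0,0,0,0],
  [-1,-0.8,0,0,0,0,0],
])

```text
clock: 26.1
tool_pos: [545.2, 7.8, 93.7]
eef_rot: [0.722, 0.692, 0.001, -0.002]
force: [2.2, 21.5, -5.8]
gripper_width: 0.0
finger_force: 10.9
```

Request:
step_arm([
  [-1,5,0,0,0,0,0],
  [-1,20,0,0,0,0,0],
  [-1,20,0,-30,0,0,0],
  [-1,10,0,-70,0,0,0],
  [-1,-30,0,-90,0,0,0],
])

```text
clock: 26.72
tool_pos: [544.8, -23.3, 186.6]
eef_rot: [0.722, 0.692, 0.001, 0.001]
force: [0.7, -0.3, 0.1]
gripper_width: 0.3
finger_force: 0.0
```

Request:
step_arm([
  [-1,-50,0,0,0,0,0],
  [-1,-105,0,0,0,0,0],
  [-1,-160,0,0,0,0,0],
  [-1,-210,0,0,0,0,0],
  [-1,-235,0,0,0,0,0],
])

```text
clock: 27.35
tool_pos: [533.7, -261.0, 184.2]
eef_rot: [0.723, 0.691, -0.0, 0.0]
force: [0.5, -0.1, 0.5]
gripper_width: -0.0
finger_force: 0.0
```

```bash
python3 - <<'E'
from h import *
s=avg('side',4)
go(P(-152,74),-2.5)
def u8(a,g=2.2):return (255*(np.clip(a,0,255)/255)**(1/g)).astype(np.uint8)
a=cv2.resize(u8(s[235:320,325:415]),None,fx=7,fy=7,interpolation=cv2.INTER_CUBIC)
cv2.imwrite("pics/s6.png",a[:,:,::-1])
E
```

```text
t 27.55 p [ 534.1 -258.5  184.2] q [-0.58  0.21  1.46  0.    1.47 -0.54] w -0.2 F [0.  0.5 0.5] ff 0.0
SHIFT [  0.8   0.3 110.2] TURN [-0.01 -0.02 -0.03]
```

View pics/s6.png

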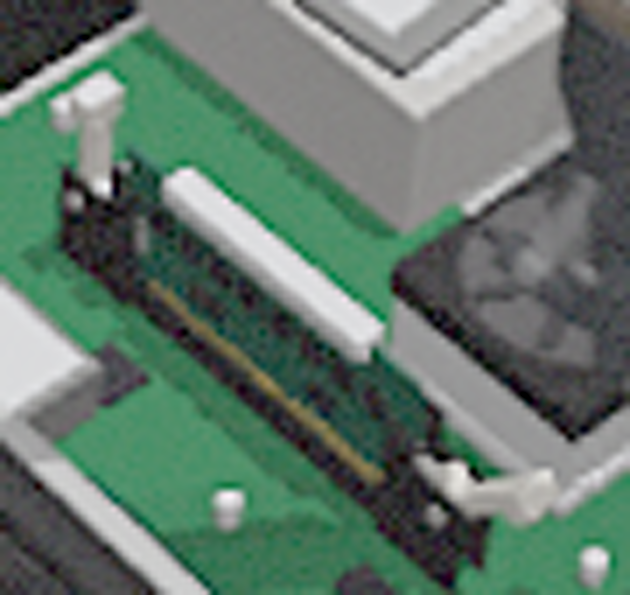

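Request:
step_arm([
  [-1,0,0.3,30,0,0,0],
  [-1,0,0.3,70,0,0,0],
  [-1,0,0.3,100,0,0,0],
  [-1,0,0.3,110,0,0,0],
  [-1,0,0.3,110,0,0,0],
])

```text
clock: 28.18
tool_pos: [534.5, -258.5, 74.7]
eef_rot: [0.722, 0.692, -0.0, -0.0]
force: [0.4, 0.6, 0.2]
gripper_width: -0.3
finger_force: 0.0
```

Request:
step_arm([
  [-1,1,0,0,0,0,0],
  [-1,2,0,0,0,0,0],
  [-1,3,0,0,0,0,0],
  [-1,4,0,0,0,0,0],
  [-1,4,0,0,0,0,0],
])

```text
clock: 28.8
tool_pos: [534.4, -255.2, 74.4]
eef_rot: [0.723, 0.691, -0.0, 0.0]
force: [-0.4, -0.4, 0.9]
gripper_width: 0.0
finger_force: 0.0
```

Request:
step_arm([
  [-1,1,0,0,0,0,0],
  [-1,2,0,0,0,0,0],
  [-1,3,0,-1,0,0,0],
  [-1,4,0,-2,0,0,0],
  [-1,4,0,-2,0,0,0],
])

```text
clock: 29.42
tool_pos: [534.6, -251.2, 76.5]
eef_rot: [0.722, 0.691, -0.0, 0.0]
force: [0.3, -0.5, -0.9]
gripper_width: -0.1
finger_force: 0.0
```

Request:
step_arm([
  [-1,1,0,-1,0,0,0],
  [-1,2,0,-2,0,0,0],
  [-1,3,0,-3,0,0,0],
  [-1,4,0,-4,0,0,0],
  [-1,5,0,-5,0,0,0],
])

```text
clock: 30.05
tool_pos: [534.7, -246.3, 81.4]
eef_rot: [0.723, 0.691, -0.0, 0.0]
force: [0.1, -5.0, -4.7]
gripper_width: -0.2
finger_force: 2.3
```

Request:
step_arm([
  [-1,1.6,0,-1.4,0,0,0],
  [-1,3.2,0,-2.7,0,0,0],
  [-1,4.8,0,-3.9,0,0,0],
  [-1,6.4,0,-5,0,0,0],
  [-1,8,0,-6,0,0,0],
])

```text
clock: 30.68
tool_pos: [535.1, -239.3, 87.4]
eef_rot: [0.723, 0.691, -0.001, 0.001]
force: [-0.9, -10.6, -1.9]
gripper_width: -0.6
finger_force: 5.3
```

Request:
step_arm([
  [-1,2,0,-1.1,0,0,0],
  [-1,4,0,-2,0,0,0],
  [-1,6,0,-2.9,0,0,0],
  [-1,8,0,-3.7,0,0,0],
  [-1,9,0,-4.1,0,0,0],
])

```text
clock: 31.3
tool_pos: [535.7, -231.0, 92.4]
eef_rot: [0.723, 0.691, -0.001, 0.002]
force: [-1.9, -13.3, 6.3]
gripper_width: -0.0
finger_force: 6.9
```

Request:
step_arm([
  [-1,1,0,-0.3,0,0,0],
  [-1,2,0,-0.6,0,0,0],
  [-1,3,0,-0.9,0,0,0],
  [-1,4,0,-1.2,0,0,0],
  [-1,5,0,-1.4,0,0,0],
])

```text
clock: 31.92
tool_pos: [536.0, -226.3, 94.3]
eef_rot: [0.723, 0.691, -0.001, 0.002]
force: [-4.2, -16.1, 10.7]
gripper_width: -0.2
finger_force: 7.7
```

Request:
step_arm([
  [-1,0,0,-0.5,0,0,0],
  [-1,0.5,0,-1,0,0,0],
  [-1,1,0,-1.5,0,0,0],
  [-1,1.5,0,-1.8,0,0,0],
  [-1,2,0,-2,0,0,0],
])

```text
clock: 32.55
tool_pos: [535.9, -223.8, 95.5]
eef_rot: [0.723, 0.691, -0.001, 0.001]
force: [-2.0, -12.1, 3.1]
gripper_width: -0.3
finger_force: 6.2
```

Request:
step_arm([
  [-1,0.8,0,-0.4,0,0,0],
  [-1,1.6,0,-0.8,0,0,0],
  [-1,2.4,0,-1.2,0,0,0],
  [-1,3,0,-1.5,0,0,0],
  [-1,3,0,-1.5,0,0,0],
])

```text
clock: 33.17
tool_pos: [536.0, -220.5, 96.6]
eef_rot: [0.723, 0.691, -0.001, 0.001]
force: [-0.7, -10.7, -1.3]
gripper_width: 0.1
finger_force: 5.5
```

Request:
step_arm([
  [-1,0.5,0,-0.1,0,0,0],
  [-1,1,0,-0.2,0,0,0],
  [-1,1,0,-0.2,0,0,0],
  [-1,1,0,-0.2,0,0,0],
  [-1,1,0,-0.2,0,0,0],
])

```text
clock: 33.8
tool_pos: [536.0, -219.6, 96.9]
eef_rot: [0.723, 0.691, -0.001, 0.001]
force: [-0.7, -10.9, -1.2]
gripper_width: -0.0
finger_force: 5.6
```

Request:
step_arm([
  [-1,0.4,0,0,0,0,0],
  [-1,0.8,0,0,0,0,0],
  [-1,0.8,0,0,0,0,0],
  [-1,0.8,0,0,0,0,0],
  [-1,0.8,0,0,0,0,0],
])

```text
clock: 34.42
tool_pos: [536.1, -218.9, 97.0]
eef_rot: [0.723, 0.691, -0.001, 0.001]
force: [-1.3, -12.0, 1.4]
gripper_width: -0.3
finger_force: 5.8
```

Request:
step_arm([
  [-1,0.4,0,0,0,0,0],
  [-1,0.8,0,0,0,0,0],
  [-1,0.8,0,0,0,0,0],
  [-1,0.8,0,0,0,0,0],
  [-1,0.8,0,0,0,0,0],
])

```text
clock: 35.05
tool_pos: [536.1, -218.2, 97.1]
eef_rot: [0.723, 0.691, -0.001, 0.001]
force: [-2.2, -11.8, 2.0]
gripper_width: -0.2
finger_force: 5.9
```

Request:
step_arm([
  [-1,0.4,0,0,0,0,0],
  [-1,0.8,0,0,0,0,0],
  [-1,0.8,0,0,0,0,0],
  [-1,0.8,0,0,0,0,0],
  [-1,0.8,0,0,0,0,0],
])

```text
clock: 35.67
tool_pos: [536.2, -217.4, 97.2]
eef_rot: [0.723, 0.691, -0.001, 0.001]
force: [-1.1, -11.6, 2.9]
gripper_width: -0.0
finger_force: 5.8
```

Request:
step_arm([
  [-1,0.4,0,0,0,0,0],
  [-1,0.8,0,0,0,0,0],
  [-1,0.8,0,0,0,0,0],
  [-1,0.8,0,0,0,0,0],
  [-1,0.8,0,0,0,0,0],
])

```text
clock: 36.3
tool_pos: [536.3, -216.6, 97.3]
eef_rot: [0.723, 0.691, -0.001, 0.001]
force: [-1.4, -12.4, 4.1]
gripper_width: 0.2
finger_force: 6.0
```

Request:
step_arm([
  [-1,0.4,0,0,0,0,0],
  [-1,0.8,0,0,0,0,0],
  [-1,0.8,0,0,0,0,0],
  [-1,0.8,0,0,0,0,0],
  [-1,0.8,0,0,0,0,0],
])

```text
clock: 36.92
tool_pos: [536.3, -215.9, 97.4]
eef_rot: [0.723, 0.691, -0.001, 0.002]
force: [-2.8, -11.8, 6.8]
gripper_width: -0.3
finger_force: 6.1
```

Request:
step_arm([
  [-1,0.4,0,0,0,0,0],
  [-1,0.8,0,0,0,0,0],
  [-1,0.8,0,0,0,0,0],
  [-1,0.8,0,0,0,0,0],
  [-1,0.8,0,0,0,0,0],
])

```text
clock: 37.55
tool_pos: [536.4, -215.1, 97.5]
eef_rot: [0.723, 0.691, -0.001, 0.002]
force: [-3.0, -11.7, 6.7]
gripper_width: -0.0
finger_force: 6.0
```

Request:
step_arm([
  [-1,0.4,0,-0.2,0,0,0],
  [-1,0.8,0,-0.3,0,0,0],
  [-1,0.8,0,-0.3,0,0,0],
  [-1,0.8,0,-0.3,0,0,0],
  [-1,0.8,0,-0.3,0,0,0],
])

```text
clock: 38.17
tool_pos: [536.4, -214.4, 97.7]
eef_rot: [0.723, 0.691, -0.001, 0.002]
force: [-2.0, -12.8, 4.1]
gripper_width: 0.2
finger_force: 6.6
```

Request:
step_arm([
  [-1,0.4,0,0,0,0,0],
  [-1,0.8,0,0,0,0,0],
  [-1,0.8,0,0,0,0,0],
  [-1,0.8,0,0,0,0,0],
  [-1,0.8,0,0,0,0,0],
])

```text
clock: 38.8
tool_pos: [536.4, -214.0, 97.7]
eef_rot: [0.723, 0.691, -0.001, 0.002]
force: [-3.4, -17.7, 3.7]
gripper_width: 0.2
finger_force: 8.5
```

Request:
step_arm([
  [-1,0.4,0,0,0,0,0],
  [-1,0.8,0,0,0,0,0],
  [-1,0.8,0,0,0,0,0],
  [-1,0.8,0,0,0,0,0],
  [-1,0.8,0,0,0,0,0],
])

```text
clock: 39.42
tool_pos: [536.5, -213.7, 97.8]
eef_rot: [0.723, 0.691, -0.001, 0.002]
force: [-2.8, -21.7, 2.5]
gripper_width: -0.1
finger_force: 10.5
```

Request:
step_arm([
  [-1,-5,0,0,0,0,0],
  [-1,-20,0,0,0,0,0],
  [-1,-20,0,-40,0,0,0],
  [-1,-20,0,-90,0,0,0],
  [-1,-20,0,-130,0,0,0],
])

```text
clock: 40.05
tool_pos: [535.4, -231.7, 228.8]
eef_rot: [0.723, 0.691, 0.0, 0.0]
force: [0.5, 0.1, 0.5]
gripper_width: -0.1
finger_force: 0.0
```

```bash
python3 - <<'E'
from h import *
s=avg('side',6);np.save('s7.npy',s)
go(P(-130,200),-2.5)
b=np.load('s3.npy')
# lever tips: bright blobs of both levers, compare with predicted upright tip tops
for n,dy in(("L",94),("R",-94)):
    for z in(102,88):print(n,z,proj("side",P(dy,z)).round(1))
for r in rect(s,110,242,318,328,412):print(r[0],r[1],r[3],r[2])
# shift of board between s3 and now
g=lambda a:a[255:300,345:385].mean(2).astype(np.float32)
print(cv2.phaseCorrelate(g(b),g(s),cv2.createHanningWindow((40,45),cv2.CV_32F)))
print(proj("side",[P(0,50),P(0,46)]).round(2))
for y in range(242,262): print(y,s[y,328:346].mean(1).astype(int))
print()
for y in range(282,310): print(y,s[y,378:406].mean(1).astype(int))
E
```

```text
t 40.35 p [ 535.1 -231.2  225.6] q [-0.54  0.17  1.43 -0.    1.55 -0.5 ] w -0.1 F [-0.  -0.5 -0.7] ff 0.0
SHIFT [-4.5  0.5 25.6] TURN [-0.09 -0.04 -0.03]
L 102 [[338.2 248.1]]
L 88 [[338.1 251.9]]
R 102 [[391.6 293.3]]
R 88 [[391.1 297. ]]
[332.95 244.63] [ 1.9 13.2] [332.72 244.8 ] [[326.8, 247.3], [338.1, 240.4], [339.1, 242.0], [327.8, 248.9]]
[384.   246.38] [ 9.5 23.2] [384.7  245.26] [[372.4, 241.6], [395.6, 241.6], [395.6, 251.1], [372.4, 251.1]]
[337.02 248.41] [4.2 9.5] [337.29 248.03] [[331.9, 249.1], [340.0, 244.1], [342.2, 247.7], [334.1, 252.7]]
[363.7  271.99] [38.2  4.9] [363.6  271.85] [[347.6, 261.5], [350.7, 257.8], [379.8, 282.5], [376.7, 286.2]]
[395.07 261.5 ] [1.8 9.8] [394.94 261.63] [[390.6, 263.7], [398.4, 257.9], [399.5, 259.3], [391.7, 265.1]]
[339.12 260.88] [2.8 2.1] [339.12 260.89] [[337.4, 260.6], [338.9, 259.1], [340.9, 261.1], [339.4, 262.6]]
[332.25 285.25] [14.8  9.2] [330.78 285.54] [[327.6, 277.9], [336.9, 277.9], [336.9, 292.6], [327.6, 292.6]]
[391.69 292.79] [4.3 6.2] [391.62 292.83] [[387.9, 292.7], [393.2, 289.3], [395.5, 292.9], [390.2, 296.
[... 4630 characters left out ...]

  19  24  51  82  96 108 105  78  78  80]
304 [ 19   5   8   5   5   3   4   3   7  45  73  89  88  91  78   4   7  11
  18  21  23  46  73  97 104  96  84  80]
305 [  5   6   8   4   7   5   7   3   0   7  35  77  97  94  82   0   7   9
  17  20  19  22  41  74  91  99 111 123]
306 [  8   8   3   6   5   4  10   2   4   1   6  43  80  91  65   0   3  14
  25  21  22  22  22  43  74  89 116 144]
307 [  5   9   7   3   8   6   3   4  44  54   1   5  32  62  63   0   2  21
  45  31  18  20  19  20  36  68  97 109]
308 [ 5  2 10  5  3  8  2 16 54 67 36  2  4 48 69  0  5 23 43 39 36 36 21 16
 24 44 59 64]
309 [13  3  3  8  8  8  8  5 35 54 36  5  3 23 37  3  5 24 43 41 45 38 15 26
 35 37 39 40]
```

Request:
step_arm([
  [-1,50,0.5,0,0,0,0],
  [-1,105,0.5,0,0,0,0],
  [-1,160,0.5,0,0,0,0],
  [-1,215,0.5,0,0,0,0],
  [-1,252,0.5,0,0,0,0],
])

```text
clock: 40.98
tool_pos: [546.5, 22.8, 225.6]
eef_rot: [0.722, 0.692, -0.001, -0.001]
force: [-0.1, 0.3, -0.3]
gripper_width: 0.0
finger_force: 0.0
```

Request:
step_arm([
  [-1,0,0,40,0,0,0],
  [-1,0,0,90,0,0,0],
  [-1,0,0,120,0,0,0],
  [-1,0,0,131,0,0,0],
  [-1,0,0,131,0,0,0],
])

```text
clock: 41.6
tool_pos: [546.9, 20.6, 95.5]
eef_rot: [0.723, 0.691, -0.0, -0.0]
force: [0.0, -0.0, -0.1]
gripper_width: -0.3
finger_force: 0.0
```

```bash
python3 -c "
from h import *
go([545.2,9.5,94],-2.5)"
```

```text
t 41.6 p [546.9  20.6  95.5] q [-0.1   0.18  1.69 -0.    1.28 -0.06] w -0.3 F [ 0.  -0.  -0.1] ff 0.0
SHIFT [-11.2  -1.2   1.5] TURN [-0.07  0.   -0.03]
```

Request:
step_arm([
  [-1,-4,-1,1,0,0,0],
  [-1,-8,-1,1,0,0,0],
  [-1,-10,-1,1,0,0,0],
  [-1,-11,-1,1,0,0,0],
  [-1,-12,-1,1,0,0,0],
])

```text
clock: 42.22
tool_pos: [545.5, 8.7, 94.9]
eef_rot: [0.723, 0.691, -0.0, 0.0]
force: [-0.1, -0.8, 0.2]
gripper_width: -0.1
finger_force: 0.0
```

Request:
step_arm([
  [-1,-0.5,0,0,0,0,0],
  [-1,-1,0,0,0,0,0],
  [-1,-1,0,0,0,0,0],
  [-1,-1,0,0,0,0,0],
  [-1,-1,0,0,0,0,0],
])

```text
clock: 42.85
tool_pos: [545.5, 8.3, 94.8]
eef_rot: [0.722, 0.691, 0.0, -0.0]
force: [-0.3, 5.4, 1.2]
gripper_width: -0.2
finger_force: 2.8
```

Request:
step_arm([
  [-1,-0.5,0,0,0,0,0],
  [-1,-1,0,0,0,0,0],
  [-1,-1.5,0,0,0,0,0],
  [-1,-2,0,0,0,0,0],
  [-1,-2,0,0,0,0,0],
])

```text
clock: 43.48
tool_pos: [545.4, 7.9, 94.8]
eef_rot: [0.722, 0.692, 0.001, -0.001]
force: [0.0, 20.5, 2.4]
gripper_width: 0.1
finger_force: 10.1
```

Request:
step_arm([
  [-1,-0.5,0,0,0,0,0],
  [-1,-1,0,0,0,0,0],
  [-1,-1,0,0,0,0,0],
  [-1,-1,0,0,0,0,0],
  [-1,-1,0,0,0,0,0],
])

```text
clock: 44.1
tool_pos: [545.4, 7.5, 94.9]
eef_rot: [0.722, 0.692, 0.002, -0.002]
force: [2.2, 25.5, 3.0]
gripper_width: 0.1
finger_force: 12.9
```

Request:
step_arm([
  [-1,6,0,0,0,0,0],
  [-1,20,0,0,0,0,0],
  [-1,20,0,-40,0,0,0],
  [-1,20,0,-90,0,0,0],
  [-1,20,0,-130,0,0,0],
])

```text
clock: 44.72
tool_pos: [546.2, 25.3, 226.8]
eef_rot: [0.722, 0.691, 0.0, 0.0]
force: [0.4, 0.5, 0.1]
gripper_width: -0.3
finger_force: 0.0
```

Request:
step_arm([
  [-1,0,0,0,0,0,0],
  [-1,0,0,0,0,0,0],
  [-1,0,0,0,0,0,0],
  [-1,0,0,0,0,0,0],
  [-1,0,0,0,0,0,0],
])

```text
clock: 45.35
tool_pos: [546.1, 24.7, 224.4]
eef_rot: [0.723, 0.691, -0.0, -0.0]
force: [-0.1, -0.5, -0.6]
gripper_width: -0.3
finger_force: 0.0
```

```bash
python3 -c "
from h import *
s=avg('side',4);b=np.load('s7.npy')
for a in (b,s): print([r[3] for r in rect(a,110,244,298,330,396)])
print(hand_in())"
```

```text
[array([332.18, 245.12]), array([383.94, 246.4 ]), array([337.29, 248.03]), array([363.6 , 271.85]), array([339.12, 260.89]), array([393.3 , 262.77]), array([332.13, 285.72]), array([391.68, 292.83])]
[array([332.14, 245.11]), array([385.43, 246.37]), array([337.32, 248.01]), array([363.85, 272.1 ]), array([339.1 , 260.91]), array([393.29, 262.79]), array([332.11, 285.72]), array([392.09, 293.49])]
the job is handed in; nothing more can be done
None
```

The riser board is in its slot, both levers were swung upright until they met their stops (about 22 to 26 N at the finger), and the job was handed in at about 45 s. Hand-in gave no verdict, and in the last picture the right lever tip read about 0.8 pixel from its earlier position, which I put down to arm shading and did not check.

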